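Set the swivel vice to its angle mark

TASK

Set the swivel vice to its angle: loosen the clamp lever by swinging its black knob well round anticlockwise, swing the vice by its upright steel post until its pointer stands at the raised mark clipped on the rim, then turn the clamp lever back until it is fully tight and let go.

Things in the scene. Friction and masses are not known exactly. Their poses are not given: they have to be found in the camera images.
- swivel_base: Light grey metal fixed round base of the swivel vice, 210 mm across and 12 mm high with short scale ticks on its rim. Origin: centre of its underside, on the swivel axis; z up. On its -y side a lug carries the clamp lever, whose upright pivot is at (0, -118) mm in this frame. The mini vice (143 x 62 mm, top at 76 mm) on its 160 mm round steel table turns about the origin's vertical axis.
- clamp (a joint): Angle of the clamp lever about its upright pivot, rad: 0 = against its stop, fully tight; grows anticlockwise seen from above, to 1.25 at the other stop. The clamp still grips the table up to about 0.4; count it loose above 0.7 and tight below 0.2. About 0.25 N m turns it, up to 0.4 N m near the tight end, and it stays where it is left.
- clamp_knob (a point): Grip point of the clamp lever: on the axis of the upright black knob at its outer end, 88 mm above the table. The knob is round, 16 to 19 mm across, rising from 40 to 106 mm above the table, 55 mm from the pivot. At clamp = 0 the lever points 125 degrees clockwise from the base's +x axis, seen from above. A round grip: fingers holding it can keep their orientation while it goes round.
- swivel (a joint): Angle of the vice's table about the base's vertical axis, rad, anticlockwise seen from above; stops at -0.9 and 0.55. At 0 the pointer lies along the base's +y. Held against about 3 N m while the clamp is tight; when loose about 0.12 N m turns it, and it stays where it is left.
- swing_post (a point): Grip point of the upright round steel post on the pointer arm of the vice's table: 15 mm across, rising from 33 to 102 mm above the table, 80 mm from the swivel axis, straight out along the pointer. This point is on its axis, 88 mm above the table. A round grip: the fingers can keep their orientation while it goes round.
- pointer_tip (a point): Tip of the dark pointer beneath the post's arm, 106 mm from the swivel axis, 26 mm above the table.
- mark_tip (a point): The raised mark: a dark steel rider, 16 mm wide with a 4 mm ridge toward the centre, clipped on the base's rim with an upright fin just outside it rising to 30 mm above the table; the only raised thing on the scale. This point lies on it, 106 mm from the swivel axis, 17 mm above the table; the pointer passes above it without touching. It is always anticlockwise of the pointer at the start.
Things that resemble listed ones, but are neither listed nor needed, are in the scene too. Leave any pink look-alike of the part that bears mark_tip alone.

How it is judged:
On the way, in this order (a step that is already met when the one before it is completed fails the run):
1. the clamp lever is loosened, with the pointer still away from the mark (value of joint clamp above 0.7 rad and horizontal distance between pointer_tip and mark_tip above 0.02 m), for 0.2 s.
2. the pointer is brought to the mark while the clamp is loose (value of joint clamp above 0.6 rad and horizontal distance between pointer_tip and mark_tip below 0.015 m), for 0.2 s.
At the end, for the whole second after the job is handed in: The clamp lever is tight again (within 0.2 rad of its tight stop), and the vice stands still with its pointer within 15 mm of the raised mark, seen from above (value of joint clamp below 0.2 rad and horizontal distance between pointer_tip and mark_tip below 0.015 m and velocity of joint swivel between -0.05 and 0.05 rad/s); the robot touches nothing.
It also fails if it takes over 64 s, if anything falls off the work surface, if the arm or the gripper's body presses on something with over 40 N, if the wrist force passes 120 N, or if a joint passes its speed limit or range.

ROBOT

A 7-joint arm with a two-finger parallel gripper is mounted at the origin on the work surface; the furniture and walls round the work are solid. World frame = base frame: x ahead of the robot, y to its left, z up, the work surface at z = 0. Lengths are in m, angles in rad, forces in N, time in s.
With the tool pointing down it reaches from about 0.425 to 0.925 m from the base axis. Payload 6.8 kg.
Tool frame: the origin (TCP) lies between the finger pads; the fingertips stand manip.tcp_to_tips ahead of it and the grasp point (between the pads) lies 5 mm behind it (manip.tcp_to_tips is the distance from the TCP to the fingertips, in m); x points along the fingers, z is the direction in which the jaws open and shut, and the axes are right-handed (so a half turn about x gives the same grasp; the last joint's range is limited). The gripper opens to 85 mm and grips with 20 to 120 N. Pads are 22 mm wide; open, the fingers measure 114 mm over their backs; the gripper's body (76 mm by 85 mm) begins 54 mm behind the grasp point. The pads swing forward as they close: fully open they stand 13 mm farther back than shut.
Start: joints at [1.132, 0.477, 0.022, 1.555, -0.011, 1.109, -0.083], TCP at [0.219, -0.638, 0.206] pointing down, gripper open.
Joint ranges: [-2.96, 2.96], [-0.34, 2.1], [-1.41, 1.46], [0.24, 2.44], [-1.37, 4.51], [0.17, 1.92], [-2.96, 2.96]. Speed limits (rad/s): [2.39, 2.39, 3.14, 3.14, 3.14, 3.14, 3.14].

INTERFACE

Orientations are given as [roll, pitch, yaw] about the fixed x, y, z axes, in that order (R = Rz(yaw) Ry(pitch) Rx(roll)).
In Python, from bench import monitor, optics, manip gives the robot as it stands.
- The arm moves only by the tool step_arm, never from a script. Its arguments are lists of equal length, an entry for each row: "dp": the shift along the tool's x, y, z scaled (see below), a list of three; "angular": the turn, a rotation vector about the tool's x, y, z scaled (see below), a list of three. A call has 1 to 10 rows; each row is the pose to reach, as a shift and turn from the pose measured when the call began, along the tool's axes at that moment, turning the shorter way round; what a row does not reach only later rows make up. The controller multiplies each number of a shift by 0.2 m and each number of a turn by 2 pi rad. A row lasts 1/8 s, in which the tool goes at most 62.5 mm and 10.7 degrees, less where a joint would pass 70% of its speed; a pose out of reach is approached as far as the arm can. A call with a number of a shift or a turn outside -1 to 1 is refused whole. A call with a gripper value outside its range is refused whole. "grip" is the opening, from 0 (shut) to 1 (fully open), set as the call begins (left out, the last holds). The fingers move at their own pace and stop on an object; "grip_force" is the grip in N (left out, the last holds). Time passes only in rows, so rows that repeat a pose let the fingers close. It gives the time, the measured TCP pose, the force and the opening at its end, in the units of the state.
- monitor.read_state(): the state, without advancing time (a new reading comes with each control period).
- optics.capture(name): name is "side" or "top"; returns a dict with "frame" (400x640x3 uint8, red, green, blue), "fx", "fy", "cx", "cy" (pixels), "k1" (the pictures are not rectified: a ray, as slopes to the right and down, at radius r is drawn at 1 + k1 r^2 times it, then the intrinsics apply), "R" (3x3) and "t" (3): a world point X has camera coordinates R X + t. Camera axes: x right, y down, z forward; pixel columns grow to the right and rows downward; lengths in m; the calibration is good to about 2 mm. A picture is of the moment at which its call begins. There is no depth.
- manip.hand_in(): hands the job in, once; it reports no verdict.
The state is a dict: "clock": time; "joint_pos": joint angles; "qd": joint speeds; "joint_efforts": joint torques, N m; "eef_pos": TCP position; "ee_rot": TCP orientation; "force": force on the tool from outside, world axes, zero at the start; "torque": the same for the moment, N m; "grip_width": opening from 0.0 (shut) to 1.0 (fully open).
Only numpy, scipy, OpenCV 4.12 (cv2) and the standard library are available. Lean on these libraries where they do the work, as an engineer would, in place of code of your own. Each camera call takes 0.05 s, during which the arm holds its last target. There are 200 camera calls.

## Working session

There is one attempt and no reset: what is moved stays moved. The work goes in short steps, Python scripts to look and compute and a tool call to move; the robot and the scene stay as the last step left them, time stands still between calls to the robot, and variables do not carry over. Pictures are saved under pics/ and viewed, about 8 in all and at most 12, crops included, and the job is handed in when it is done.

Besides the shell and the picture viewer there is one more tool, called after "Emit:" as name(argument=value, ...) on one line, values as JSON. step_arm: Moves the arm, as the interface text tells. Its arguments: {"type":"object","properties":{"dp":{"type":"array"},"angular":{"type":"array"},"grip":{"type":"number"},"grip_force":{"type":"number"}},"required":["dp","angular"]}

```bash
mkdir -p pics; cat > h.py <<'E'
import numpy as np, cv2
from bench import monitor, optics, manip
from scipy.spatial.transform import Rotation as Ro
def cap(n,f=None):
    c=optics.capture(n)
    c['R']=np.array(c['R']);c['t']=np.array(c['t'])
    if f: cv2.imwrite(f,cv2.cvtColor(c['frame'],cv2.COLOR_RGB2BGR)); np.savez(f[:-4]+'.npz',**c)
    return c
def load(f): 
    d=np.load(f); return {k:(d[k] if d[k].ndim else float(d[k])) for k in d}
def ray(c,u,v):
    p=np.array([(u-c['cx'])/c['fx'],(v-c['cy'])/c['fy']]); q=p.copy()
    for _ in range(30): q=p/(1+c['k1']*(q@q))
    return -c['R'].T@c['t'], c['R'].T@np.array([*q,1])
def plane(c,u,v,z):
    o,d=ray(c,u,v); return o+d*(z-o[2])/d[2]
def proj(c,X):
    x=c['R']@np.array(X)+c['t']; s=x[:2]/x[2]; s=s*(1+c['k1']*(s@s))
    return np.array([c['fx']*s[0]+c['cx'],c['fy']*s[1]+c['cy']])
def dp(target):
    s=monitor.read_state(); R=Ro.from_euler('xyz',s['ee_rot']).as_matrix()
    return R.T@(np.array(target)-s['eef_pos'])/0.2
E
python3 - <<'E'
from h import *
cap('top','pics/top0.png');cap('side','pics/side0.png')
s=monitor.read_state();print(s,manip.tcp_to_tips)
print(Ro.from_euler('xyz',s['ee_rot']).as_matrix().round(3))
for n in('top','side'):
    c=load(f'pics/{n}0.npz');print(n,c['fx'],c['k1'],-c['R'].T@c['t'],c['R'].round(2))
E
```

```text
{'clock': 0.1, 'joint_pos': array([ 1.13191489,  0.4777209 ,  0.02230017,  1.5563573 , -0.01151407,
        1.10928752, -0.08311637]), 'qd': array([ 0.00163259, -0.00135606, -0.00034306, -0.00302179,  0.00148307,
       -0.00020278, -0.00114088]), 'joint_efforts': array([ 4.21103759e-03, -5.97763002e+01,  1.61375050e+00, -2.81957781e+01,
        1.28966695e-02,  5.01554881e-03,  2.81930511e-06]), 'eef_pos': array([ 0.21905668, -0.63785578,  0.20491782]), 'ee_rot': array([-3.08825912,  1.56915029,  1.95494637]), 'force': array([0.1413252 , 0.67878224, 0.13473697]), 'torque': array([-0.02373125, -0.01694688,  0.01980144]), 'grip_width': 1.0003134731917929} 0.014
[[-0.001  0.946  0.325]
 [ 0.002  0.325 -0.946]
 [-1.    -0.    -0.002]]
top 371.5487550055034 -0.03207804122141956 [ 0.26323005 -0.00484613  0.90120388] [[ 0.15 -0.99  0.  ]
 [-0.97 -0.15 -0.2 ]
 [ 0.2   0.03 -0.98]]
side 446.1267011940376 0.0038369217617499063 [0.16854011 0.83803148 0.40077728] [[-0.95 -0.3  -0.01]
 [-0.09  0.32 -0.94]
 [ 0.29 -0.9  -0.33]]
```

View pics/top0.png

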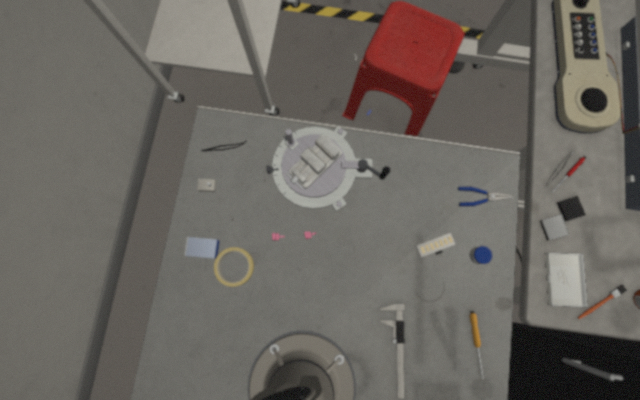

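View pics/side0.png

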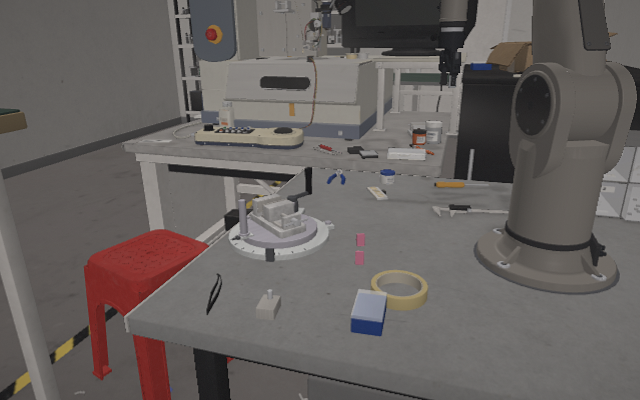

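The top view shows the vice base at about (314,167), the post near (290,137), the dark rider near (270,169) and the black knob near (384,172). The pink look-alikes at (278,237) and (309,235) lie loose on the table. The side view shows the post at (242,215), the rider at (270,255) and the pink ones at (360,240) and (360,258). I'll confirm with an enlarged crop.

```bash
python3 - <<'E'
from h import *
a=cv2.imread('pics/top0.png')[115:220,250:400]; b=cv2.imread('pics/side0.png')[170:280,215:345]
a=cv2.resize(a,(750,525),interpolation=cv2.INTER_CUBIC)
cv2.imwrite('pics/crop0.png',a)
c=load('pics/top0.npz')
# base rim: bright annulus -> ellipse fit
im=c['frame'];g=cv2.cvtColor(im,cv2.COLOR_RGB2GRAY)
for n,(u,v),z in [('base',(314,167),.012),('knobtop',(384,172),.106),('posttop',(289,135),.102),('mark',(270,169),.03)]:
    print(n,plane(c,u,v,z).round(3))
E
```

```text
base [0.507 0.051 0.012]
knobtop [ 0.493 -0.11   0.106]
posttop [0.548 0.113 0.102]
mark [0.481 0.155 0.03 ]
```

View pics/crop0.png

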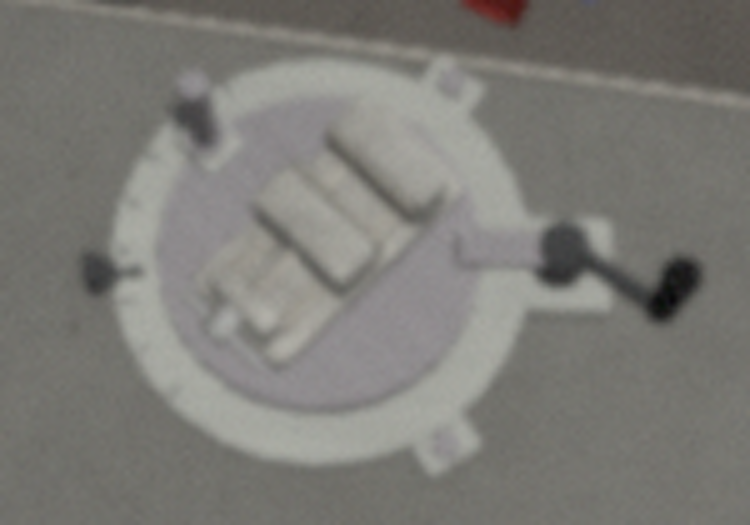

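The crop confirms: post top at crop (192,85), full (288.4,132). The dark rider with its ridge pointing in is at crop (100-135,272), full (270-277,169), and is the only raised thing on the scale. The knob top is at crop (683,272), full (386,169). The pivot is at crop (565,245). Now fitting the geometry.

```bash
python3 - <<'E'
from h import *
c=load('pics/top0.npz')
g=cv2.cvtColor(c['frame'],cv2.COLOR_RGB2GRAY)
# rim outer edge: radial strongest drop, cast on z=.012
cen=plane(c,314,167.4,.012)[:2]
for it in range(3):
    P=[]
    for a in np.linspace(0,2*np.pi,120,endpoint=False):
        rs=np.arange(.095,.118,.0007)
        v=[]
        for r in rs:
            u=proj(c,[cen[0]+r*np.cos(a),cen[1]+r*np.sin(a),.012]).astype(np.float32)
            v.append(float(cv2.getRectSubPix(g,(1,1),(float(u[0]),float(u[1])),patchType=cv2.CV_32F)[0,0]))
        v=np.convolve(v,[.25,.5,.25],'same')[1:-1]; d=np.diff(v);k=d.argmin()
        if d[k]<-3 and 1<k<len(d)-2: P.append(cen+rs[k+1]*np.array([np.cos(a),np.sin(a)])+0)
    P=np.array(P)
    A=np.c_[2*P,np.ones(len(P))];s=np.linalg.lstsq(A,(P**2).sum(1),rcond=None)[0]
    res=np.abs(np.hypot(*(P-s[:2]).T)-.105); Q=P[res<.006]
    from scipy.optimize import least_squares
    f=least_squares(lambda x:np.hypot(Q[:,0]-x[0],Q[:,1]-x[1])-x[2],[*cen,.105],loss='soft_l1',f_scale=.001)
    cen=f.x[:2]; print(len(Q),f.x.round(4))
def cp(x,y,z): return plane(c,250+(x+.5)/5-.5,115+(y+.5)/5-.5,z)[:2]
ang=lambda p:np.degrees(np.arctan2(*(p-cen)[::-1]))
for n,p in dict(pivot=cp(565,242,.05),knob=cp(684,270,.106),post=cp(192,82,.102),ridge=cp(132,271,.017),fin=cp(97,262,.030),lug=cp(575,265,.012)).items():
    print(n,p.round(4),'r',np.hypot(*(p-cen)).round(4),'ang',ang(p).round(1))
E
```

```text
105 [0.5092 0.0516 0.104 ]
103 [0.5092 0.0516 0.104 ]
103 [0.5092 0.0517 0.1041]
pivot [ 0.5235 -0.0644] r 0.1169 ang -83.0
knob [ 0.5016 -0.1144] r 0.1662 ang -92.6
post [0.5569 0.1169] r 0.0808 ang 53.8
ridge [0.4865 0.1424] r 0.0935 ang 104.0
fin [0.4851 0.1578] r 0.1088 ang 102.8
lug [ 0.5241 -0.0735] r 0.126 ang -83.2
```

Base centre is about (0.509,0.052), yaw about 7°. The pivot radius (117 mm vs 118), post radius (81 vs 80) and lever length (54 vs 55) all agree with the description. Clamp is about 0.06, the post stands at 53.8° and the mark at about 103.4°. Starting the approach to the knob, turning the jaws toward world -11°.

Emit:
step_arm(dp=[[0, 0.2, -0.18], [0, 0.4, -0.36], [0, 0.6, -0.54], [0, 0.8, -0.72], [0, 0.95, -0.88], [0, 0.95, -0.88], [0, 0.95, -0.88], [0, 0.95, -0.88]], angular=[[-0.027, 0, 0], [-0.055, 0, 0], [-0.082, 0, 0], [-0.11, 0, 0], [-0.137, 0, 0], [-0.165, 0, 0], [-0.165, 0, 0], [-0.165, 0, 0]], grip=1)

```text
clock: 1.1
eef_pos: [0.341, -0.4103, 0.2049]
ee_rot: [2.333, 1.569, 2.125]
force: [-0.4, 0.1, 0.3]
grip_width: 1.003
```

```bash
python3 - <<'E'
from h import *
s=monitor.read_state();print(s['clock'],s['eef_pos'].round(4),s['ee_rot'].round(3),s['joint_pos'].round(2))
print(Ro.from_euler('xyz',s['ee_rot']).as_matrix().round(3))
print(dp([.5016,-.1144,.18]),dp([.5016,-.1144,.083]))
E
```

```text
1.1 [ 0.341  -0.4103  0.2049] [2.333 1.569 2.125] [ 0.99  0.26 -0.27  1.88  0.08  1.01  0.48]
[[-0.001  0.206  0.978]
 [ 0.002  0.978 -0.206]
 [-1.     0.001 -0.001]]
[0.12640331 1.61307528 0.48047982] [0.61140236 1.61238    0.48114391]
```

Emit:
step_arm(dp=[[0, 0.3, 0.1], [0, 0.6, 0.18], [0, 0.9, 0.27], [0, 1.0, 0.3], [0, 1.0, 0.3]], angular=[[0, 0, 0], [0, 0, 0], [0, 0, 0], [0, 0, 0], [0, 0, 0]])

```text
clock: 1.72
eef_pos: [0.4417, -0.2259, 0.2052]
ee_rot: [2.176, 1.569, 1.969]
force: [0.5, -1.2, -0.7]
grip_width: 1.001
```

Emit:
step_arm(dp=[[0, 0.3, 0.09], [0.05, 0.61, 0.18], [0.12, 0.61, 0.18], [0.12, 0.61, 0.18], [0.12, 0.61, 0.18]], angular=[[0, 0, 0], [0, 0, 0], [0, 0, 0], [0, 0, 0], [0, 0, 0]])

```text
clock: 2.35
eef_pos: [0.5013, -0.1165, 0.1813]
ee_rot: [2.722, 1.569, 2.511]
force: [0.4, -1.1, -0.4]
grip_width: 0.999
```

```bash
python3 - <<'E'
from h import *
s=monitor.read_state();print(s['clock'],s['eef_pos'].round(4),s['joint_pos'].round(2))
print(dp([.5016,-.1144,.083]))
a=cap('top','pics/top1.png')['frame'];b=cap('side','pics/side1.png')['frame']
m=np.hstack([cv2.resize(a[110:220,300:420],None,fx=3.3,fy=3.3),cv2.resize(b[150:260,210:330],None,fx=3.3,fy=3.3)])
cv2.imwrite('pics/c1.png',m[...,::-1])
E
```

```text
2.35 [ 0.5013 -0.1165  0.1813] [ 0.51  0.28 -0.47  1.93  0.15  0.96 -0.25]
[4.91512430e-01 1.02409539e-02 3.07092159e-04]
```

View pics/c1.png

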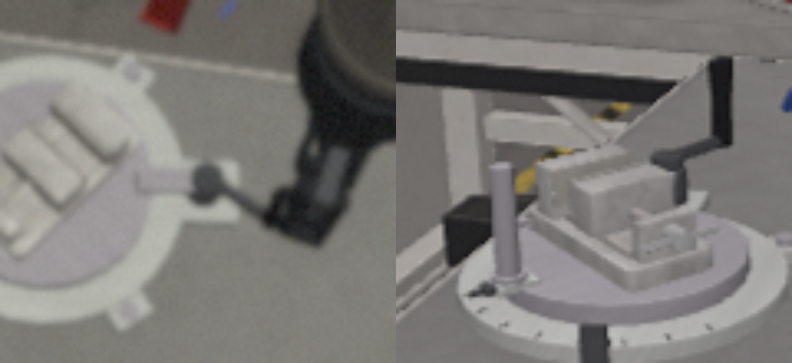

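Left half (top): the gripper hangs over the knob. Right half (side): the knob top is at crop (720,60), full about (308,168), with the fingers above the crop. Now a cross-view check of the knob and post.

```bash
python3 - <<'E'
from h import *
c=load('pics/side1.npz')
print(proj(c,[.5016,-.1144,.106]),proj(c,[.5569,.1169,.102]),'seen ~(308,168),(242.3,199.5)')
E
```

```text
[308.19327359 167.28941252] [242.01666555 199.71368927] seen ~(308,168),(242.3,199.5)
```

Emit:
step_arm(dp=[[0.25, 0.01, 0], [0.49, 0.01, 0], [0.49, 0.01, 0], [0.49, 0.01, 0]], angular=[[0, 0, 0], [0, 0, 0], [0, 0, 0], [0, 0, 0]])

```text
clock: 2.95
eef_pos: [0.5032, -0.1144, 0.0854]
ee_rot: [0.692, 1.569, 0.481]
force: [0.7, -0.3, 1.0]
grip_width: 1.0
```

Both views agree to 1 px. Closing on the knob.

Emit:
step_arm(dp=[[0, 0, 0], [0, 0, 0], [0, 0, 0], [0, 0, 0], [0, 0, 0], [0, 0, 0], [0, 0, 0], [0, 0, 0]], angular=[[0, 0, 0], [0, 0, 0], [0, 0, 0], [0, 0, 0], [0, 0, 0], [0, 0, 0], [0, 0, 0], [0, 0, 0]], grip=0, grip_force=60)

```text
clock: 3.95
eef_pos: [0.5032, -0.1144, 0.0854]
ee_rot: [0.7, 1.569, 0.489]
force: [-0.2, -0.2, -0.5]
grip_width: 0.003
```

```bash
python3 - <<'E'
from h import *
s=monitor.read_state();print(s['clock'],s['eef_pos'].round(4),s['grip_width'],s['force'])
print(Ro.from_euler('xyz',s['ee_rot']).as_matrix().round(3))
pv=np.array([.5236,-.0655])
for cl in np.arange(.06,1.16,.12):
    a=np.radians(-118)+cl; print(cl.round(2),dp([*(pv+.055*np.array([np.cos(a),np.sin(a)])),.084]).round(3))
E
```

```text
3.95 [ 0.5032 -0.1144  0.0854] 0.0028005891714399235 [-0.15863082 -0.19500725 -0.52547868]
[[ 0.002  0.21   0.978]
 [ 0.001  0.978 -0.21 ]
 [-1.     0.001  0.001]]
0.06 [ 0.007 -0.008 -0.011]
0.18 [ 0.007 -0.013  0.022]
0.3 [ 0.007 -0.014  0.055]
0.42 [ 0.007 -0.012  0.087]
0.54 [ 0.007 -0.005  0.12 ]
0.66 [0.007 0.005 0.151]
0.78 [0.007 0.02  0.181]
0.9 [0.007 0.037 0.209]
1.02 [0.007 0.058 0.234]
1.14 [0.007 0.082 0.257]
```

The gripper closed fully, so the knob isn't between the pads. Looking.

```bash
python3 - <<'E'
from h import *
c=cap('top','pics/top2.png');a=c['frame'];d=cap('side','pics/side2.png');b=d['frame']
s=monitor.read_state();tip=s['eef_pos']-[0,0,.014]
print(proj(c,tip),proj(d,tip),proj(d,s['eef_pos']))
m=np.hstack([cv2.resize(a[120:220,320:420],None,fx=4,fy=4),cv2.resize(b[120:220,260:360],None,fx=4,fy=4)])
cv2.imwrite('pics/c2.png',m[...,::-1])
E
```

```text
[383.93163494 171.92696018] [307.84428883 181.2342848 ] [307.72941236 175.61318917]
```

View pics/c2.png

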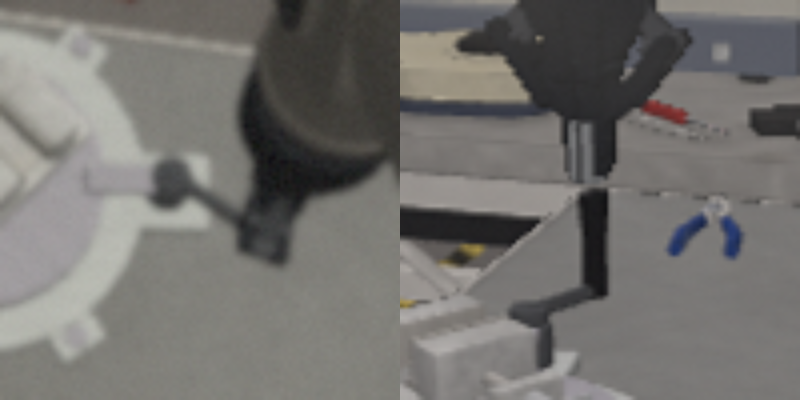

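The side view shows the closed fingertips ending just above the knob top, at crop (590,183), full (307.5,166), but the reported TCP predicts v=181. The picture and the reported pose disagree, so I'll triangulate the tip.

```bash
python3 - <<'E'
from h import *
c=load('pics/top2.npz');d=load('pics/side2.npz')
def tri(p,q):
    o1,d1=ray(c,*p);o2,d2=ray(d,*q)
    A=np.c_[d1,-d2];x=np.linalg.lstsq(A,o2-o1,rcond=None)[0]
    return (o1+x[0]*d1).round(4),(o2+x[1]*d2).round(4)
for p in [(386,172),(388,183),(386,180)]: print(p,*tri(p,(307.5,166)))
for z in (.071,.11,.12): print(z,plane(d,307.5,166,z).round(3), proj(c,plane(d,307.5,166,z)).round(1))
s=monitor.read_state();print(s['eef_pos'],s['joint_pos'],s['qd'].round(3),s['force'])
# difference image top1->top2 near fingers at 5x
a=cv2.resize(c['frame'][140:215,350:430],None,fx=7,fy=7,interpolation=cv2.INTER_CUBIC)
b=cv2.resize(load('pics/top0.npz')['frame'][140:215,350:430],None,fx=7,fy=7,interpolation=cv2.INTER_CUBIC)
m=np.clip(np.hstack([b[:,:400],a[:,:400]]).astype(float)*2,0,255).astype(np.uint8)
cv2.imwrite('pics/c3.png',m[...,::-1])
E
```

```text
(386, 172) [ 0.4932 -0.1142  0.1076] [ 0.5023 -0.1117  0.1099]
(388, 183) [ 0.4704 -0.1222  0.1024] [ 0.5028 -0.113   0.1095]
(386, 180) [ 0.4759 -0.1167  0.1047] [ 0.5015 -0.1095  0.1105]
0.071 [ 0.547 -0.239  0.071] [438.8 161.9]
0.11 [ 0.502 -0.111  0.11 ] [385.3 167.7]
0.12 [ 0.491 -0.079  0.12 ] [370.6 169.3]
[ 0.5031796  -0.1144007   0.08537086] [ 0.46101529  0.40946259 -0.4363524   2.01718354  0.24454072  0.76326974
 -0.33302826] [ 0.002 -0.    -0.    -0.003  0.001  0.002  0.001] [-0.3374249  -0.32618079  0.28635103]
```

View pics/c3.png

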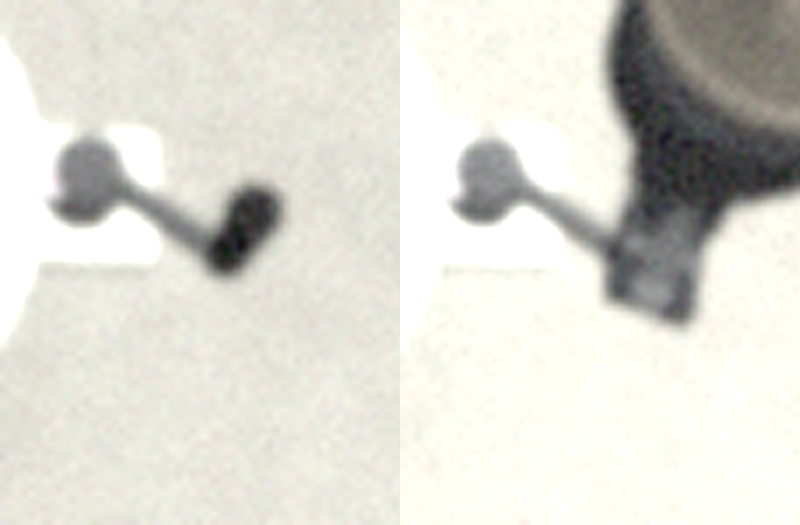

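```bash
python3 - <<'E'
from h import *
A=load('pics/side0.npz')['frame'].astype(int)
T=load('pics/top0.npz')['frame'].astype(int)
for k in '12':
    d=load(f'pics/side{k}.npz'); df=np.abs(d['frame'].astype(int)-A).sum(2)
    m=cv2.morphologyEx((df>60).astype(np.uint8),cv2.MORPH_OPEN,np.ones((2,2)))
    print(k,'side rows: row, umin, umax')
    for v in range(100,190,4):
        u=np.where(m[v,240:380])[0]+240
        if len(u): print(v,u.min(),u.max(),len(u),end=' | ')
    print()
d=load('pics/side2.npz')
for z in (.085,.106,.12,.144,.18): print(z,proj(d,[.503,-.114,z]).round(1))
E
```

```text
1 side rows: row, umin, umax
100 284 338 27 | 104 285 331 18 | 108 285 330 19 | 112 286 330 17 | 116 287 330 17 | 120 322 328 7 | 
2 side rows: row, umin, umax
100 290 323 34 | 104 290 323 34 | 108 290 323 34 | 112 292 322 31 | 116 291 322 32 | 120 290 324 35 | 124 288 325 37 | 128 291 332 41 | 132 293 332 37 | 136 287 329 39 | 140 290 326 36 | 144 293 324 30 | 148 300 318 19 | 152 301 314 11 | 156 301 314 9 | 160 302 314 10 | 164 305 312 6 | 
0.085 [307.7 175.8]
0.106 [307.6 167.3]
0.12 [307.5 161.5]
0.144 [307.3 151.6]
0.18 [306.9 136.3]
```

The side silhouettes give the tips at v≈121 (open, z≈.214) and v≈166 (closed, z≈.109). Both are about 36 mm above what the reported TCP implies, while x and y agree. The empty grip confirms it physically, so I'll trust the pictures, open, and go about 33 mm lower while watching the force.

Emit:
step_arm(dp=[[0, 0, 0], [0, 0, 0], [0, 0, 0], [0, 0, 0], [0, 0, 0], [0, 0, 0], [0, 0, 0]], angular=[[0, 0, 0], [0, 0, 0], [0, 0, 0], [0, 0, 0], [0, 0, 0], [0, 0, 0], [0, 0, 0]], grip=1)

```text
clock: 4.92
eef_pos: [0.5032, -0.1144, 0.0854]
ee_rot: [0.708, 1.569, 0.496]
force: [0.1, 0.6, -0.3]
grip_width: 0.997
```

Emit:
step_arm(dp=[[0.05, 0, 0], [0.1, 0, 0], [0.165, 0, 0], [0.165, 0, 0]], angular=[[0, 0, 0], [0, 0, 0], [0, 0, 0], [0, 0, 0]])

```text
clock: 5.42
eef_pos: [0.5021, -0.1142, 0.0509]
ee_rot: [2.502, 1.569, 2.291]
force: [1.0, -0.1, 0.6]
grip_width: 0.997
```

Emit:
step_arm(dp=[[0, 0, 0], [0, 0, 0], [0, 0, 0], [0, 0, 0], [0, 0, 0], [0, 0, 0], [0, 0, 0], [0, 0, 0]], angular=[[0, 0, 0], [0, 0, 0], [0, 0, 0], [0, 0, 0], [0, 0, 0], [0, 0, 0], [0, 0, 0], [0, 0, 0]], grip=0, grip_force=60)

```text
clock: 6.42
eef_pos: [0.5021, -0.1143, 0.0513]
ee_rot: [2.623, 1.569, 2.412]
force: [-2.1, -0.2, 6.3]
grip_width: 0.168
```

Gripped: the opening stopped at 0.168. Working out the arc.

```bash
cat > arc.py <<'E'
from h import *
import sys
def arc(cen,r,a0,a1,n):
    e=monitor.read_state()['eef_pos']
    for a in np.linspace(a0,a1,n+1)[1:]:
        d=r*(np.array([np.cos(a),np.sin(a)])-[np.cos(a0),np.sin(a0)])
        print(np.degrees(a).round(1),dp([e[0]+d[0],e[1]+d[1],e[2]]).round(3).tolist())
E
python3 - <<'E'
from arc import *
a0=np.radians(-114.2); arc(None,.055,a0,a0+1.08,10)
E
```

```text
-108.0 [-0.0, -0.005, 0.029]
-101.8 [-0.0, -0.006, 0.059]
-95.6 [-0.0, -0.004, 0.089]
-89.4 [-0.0, 0.001, 0.118]
-83.3 [-0.0, 0.009, 0.146]
-77.1 [-0.0, 0.02, 0.174]
-70.9 [-0.0, 0.034, 0.2]
-64.7 [-0.0, 0.051, 0.225]
-58.5 [-0.0, 0.07, 0.247]
-52.3 [-0.0, 0.091, 0.268]
```

Emit:
step_arm(dp=[[0, -0.005, 0.029], [0, -0.006, 0.059], [0, -0.004, 0.089], [0, 0.001, 0.118], [0, 0.009, 0.146], [0, 0.02, 0.174], [0, 0.034, 0.2], [0, 0.051, 0.225], [0, 0.07, 0.247], [0, 0.091, 0.268]], angular=[[0, 0, 0], [0, 0, 0], [0, 0, 0], [0, 0, 0], [0, 0, 0], [0, 0, 0], [0, 0, 0], [0, 0, 0], [0, 0, 0], [0, 0, 0]])

```text
clock: 7.68
eef_pos: [0.5557, -0.1125, 0.0508]
ee_rot: [-2.32, 1.563, -2.534]
force: [-11.6, -12.4, 9.5]
grip_width: 0.165
```

Emit:
step_arm(dp=[[0, 0, 0], [0, 0, 0], [0, 0, 0]], angular=[[0, 0, 0], [0, 0, 0], [0, 0, 0]])

```text
clock: 8.05
eef_pos: [0.5547, -0.1132, 0.0509]
ee_rot: [-2.331, 1.561, -2.545]
force: [-3.7, -2.1, 5.2]
grip_width: 0.169
```

```bash
python3 - <<'E'
from h import *
s=monitor.read_state();e=s['eef_pos'];print(s['clock'],e.round(4),s['force'].round(1),s['grip_width'])
v=e[:2]-[.5236,-.0655];print(np.hypot(*v),np.degrees(np.arctan2(v[1],v[0])))
E
```

```text
8.05 [ 0.5547 -0.1132  0.0509] [-3.7 -2.1  5.2] 0.16875624276802187
0.0569759009578142 -56.92621587895976
```

Clamp is about 1.07 rad by the arm's pose. Releasing, rising, and moving to the post.

Emit:
step_arm(dp=[[0, 0, 0], [0, 0, 0], [0, 0, 0], [0, 0, 0], [0, 0, 0], [0, 0, 0], [-0.15, 0, 0], [-0.35, 0, 0], [-0.38, 0, 0], [-0.38, 0, 0]], angular=[[0, 0, 0], [0, 0, 0], [0, 0, 0], [0, 0, 0], [0, 0, 0], [0, 0, 0], [0, 0, 0], [0, 0, 0], [0, 0, 0], [0, 0, 0]], grip=1)

```text
clock: 9.3
eef_pos: [0.5552, -0.113, 0.1269]
ee_rot: [-2.278, 1.561, -2.492]
force: [0.1, -0.7, -0.2]
grip_width: 1.001
```

```bash
python3 - <<'E'
from h import *
s=monitor.read_state();print(s['clock'],s['eef_pos'].round(4),s['grip_width'],dp([.5569,.1169,.13]))
print(Ro.from_euler('xyz',s['ee_rot']).as_matrix().round(3))
E
```

```text
9.3 [ 0.5552 -0.113   0.1269] 1.0006600498004214 [-0.0220828   1.12492492 -0.23658908]
[[-0.008  0.213  0.977]
 [-0.006  0.977 -0.213]
 [-1.    -0.007 -0.006]]
```

Emit:
step_arm(dp=[[0, 0.25, -0.05], [0, 0.5, -0.1], [0, 0.75, -0.16], [0, 0.95, -0.2], [0, 0.95, -0.2]], angular=[[0, 0, 0], [0, 0, 0], [0, 0, 0], [0, 0, 0], [0, 0, 0]])

```text
clock: 9.93
eef_pos: [0.5552, 0.0856, 0.1246]
ee_rot: [-2.55, 1.56, -2.757]
force: [0.0, 0.4, -0.2]
grip_width: 1.005
```

```bash
python3 - <<'E'
from h import *
s=monitor.read_state();print(s['clock'],s['eef_pos'].round(4),s['grip_width'],dp([.5569,.1169,.052]))
print(Ro.from_euler('xyz',s['ee_rot']).as_matrix().round(3))
E
```

```text
9.925 [0.5552 0.0856 0.1246] 1.0045007253315508 [ 0.36213375  0.15683321 -0.02075261]
[[-0.01   0.206  0.979]
 [-0.004  0.979 -0.206]
 [-1.    -0.006 -0.009]]
```

Emit:
step_arm(dp=[[0, 0.157, -0.02], [0, 0.157, -0.02], [0.15, 0.157, -0.02], [0.36, 0.157, -0.02], [0.36, 0.157, -0.02], [0.36, 0.157, -0.02]], angular=[[0, 0, 0], [0, 0, 0], [0, 0, 0], [0, 0, 0], [0, 0, 0], [0, 0, 0]])

```text
clock: 10.68
eef_pos: [0.5576, 0.1162, 0.0531]
ee_rot: [-2.525, 1.561, -2.734]
force: [0.7, -0.1, 0.7]
grip_width: 1.001
```

Emit:
step_arm(dp=[[0, 0, 0], [0, 0, 0], [0, 0, 0], [0, 0, 0], [0, 0, 0], [0, 0, 0], [0, 0, 0], [0, 0, 0]], angular=[[0, 0, 0], [0, 0, 0], [0, 0, 0], [0, 0, 0], [0, 0, 0], [0, 0, 0], [0, 0, 0], [0, 0, 0]], grip=0, grip_force=60)

```text
clock: 11.68
eef_pos: [0.5577, 0.1161, 0.0536]
ee_rot: [-2.488, 1.561, -2.697]
force: [-1.3, -1.2, 6.7]
grip_width: 0.152
```

```bash
python3 - <<'E'
from arc import *
s=monitor.read_state();e=s['eef_pos'];print(s['clock'],e.round(4),s['grip_width'],s['force'].round(1))
v=e[:2]-[.5092,.0517];print(np.hypot(*v),np.degrees(np.arctan2(v[1],v[0])))
arc(None,.08,np.arctan2(v[1],v[0]),np.radians(103.4),10)
E
```

```text
11.675 [0.5577 0.1161 0.0536] 0.15209203766527868 [-1.3 -1.2  6.7]
0.08062355828636333 53.05390624735834
58.1 [0.0, 0.013, -0.032]
63.1 [0.0, 0.024, -0.066]
68.2 [0.001, 0.032, -0.1]
73.2 [0.001, 0.036, -0.135]
78.2 [0.001, 0.037, -0.17]
83.3 [0.001, 0.036, -0.205]
88.3 [0.002, 0.031, -0.24]
93.3 [0.002, 0.023, -0.274]
98.4 [0.002, 0.013, -0.308]
103.4 [0.003, -0.001, -0.34]
```

Emit:
step_arm(dp=[[0, 0.013, -0.032], [0, 0.024, -0.066], [0, 0.032, -0.1], [0.001, 0.036, -0.135], [0.001, 0.037, -0.17], [0.001, 0.036, -0.205], [0.002, 0.031, -0.24], [0.002, 0.023, -0.274], [0.002, 0.013, -0.308], [0.003, -0.001, -0.34]], angular=[[0, 0, 0], [0, 0, 0], [0, 0, 0], [0, 0, 0], [0, 0, 0], [0, 0, 0], [0, 0, 0], [0, 0, 0], [0, 0, 0], [0, 0, 0]])

```text
clock: 12.92
eef_pos: [0.4914, 0.1355, 0.0537]
ee_rot: [2.924, 1.564, 2.72]
force: [3.6, 9.5, -4.9]
grip_width: 0.15
```

Emit:
step_arm(dp=[[0, 0, 0], [0, 0, 0], [0, 0, 0], [0, 0, 0]], angular=[[0, 0, 0], [0, 0, 0], [0, 0, 0], [0, 0, 0]])

```text
clock: 13.42
eef_pos: [0.4911, 0.1355, 0.0537]
ee_rot: [2.948, 1.564, 2.743]
force: [-0.8, 0.9, 0.5]
grip_width: 0.147
```

```bash
python3 - <<'E'
from arc import *
s=monitor.read_state();e=s['eef_pos'];print(s['clock'],e.round(4),s['grip_width'],s['force'].round(1))
v=e[:2]-[.5092,.0517];print(np.hypot(*v),np.degrees(np.arctan2(v[1],v[0])))
E
```

```text
13.425 [0.4911 0.1355 0.0537] 0.14708794563467065 [-0.8  0.9  0.5]
0.08576457524549626 102.1805086210788
```

At about 102°, the pads slid some 5 mm along the post. Releasing, rising, backing off toward the knob side, and checking with pictures.

Emit:
step_arm(dp=[[0, 0, 0], [0, 0, 0], [0, 0, 0], [0, 0, 0], [0, 0, 0], [0, 0, 0], [-0.15, 0, 0], [-0.35, 0, 0], [-0.38, 0, 0], [-0.38, 0, 0]], angular=[[0, 0, 0], [0, 0, 0], [0, 0, 0], [0, 0, 0], [0, 0, 0], [0, 0, 0], [0, 0, 0], [0, 0, 0], [0, 0, 0], [0, 0, 0]], grip=1)

```text
clock: 14.68
eef_pos: [0.4917, 0.1352, 0.1297]
ee_rot: [2.927, 1.564, 2.722]
force: [-0.1, 0.2, 0.3]
grip_width: 1.003
```

Emit:
step_arm(dp=[[0, -0.2, 0.1], [0, -0.45, 0.15], [0, -0.7, 0.2], [0, -0.95, 0.2], [0, -0.95, 0.2]], angular=[[0, 0, 0], [0, 0, 0], [0, 0, 0], [0, 0, 0], [0, 0, 0]])

```text
clock: 15.3
eef_pos: [0.49, -0.0637, 0.1274]
ee_rot: [-3.039, 1.561, 3.032]
force: [-0.3, 0.5, 0.3]
grip_width: 1.003
```

```bash
python3 - <<'E'
from h import *
s=monitor.read_state();print(s['clock'],s['eef_pos'].round(4),s['force'].round(1),s['grip_width'])
a=cap('top','pics/top4.png')['frame'];b=cap('side','pics/side4.png')['frame']
m=np.hstack([cv2.resize(a[115:215,255:355],None,fx=4,fy=4,interpolation=cv2.INTER_CUBIC),cv2.resize(b[170:270,225:325],None,fx=4,fy=4,interpolation=cv2.INTER_CUBIC)])
cv2.imwrite('pics/c4.png',m[...,::-1])
E
```

```text
15.3 [ 0.49   -0.0637  0.1274] [-0.3  0.5  0.3] 1.002765456474119
```

View pics/c4.png

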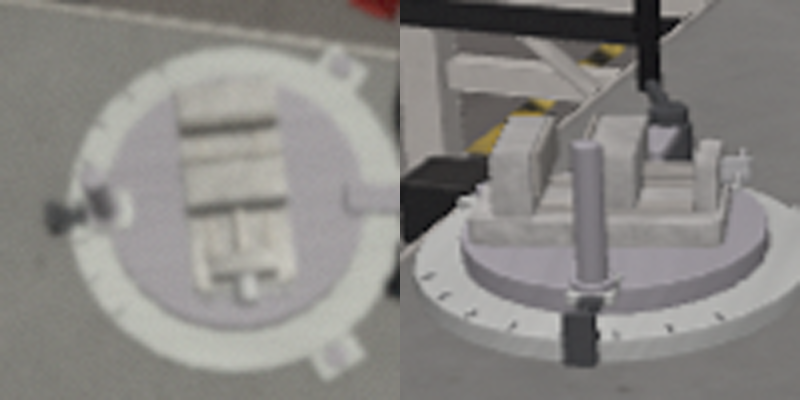

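Left: the post (crop 88,175 top to 105,210 base) and rider (60,215) line up radially. Right: the pointer under the post at crop (585,300) stands directly over the rider at (580,335). Next, a numeric check plus the knob position.

```bash
python3 - <<'E'
from h import *
c=load('pics/top4.npz');d=load('pics/side4.npz');cen=np.array([.5092,.0517])
f=lambda p:(p[:2].round(4),np.hypot(*(p[:2]-cen)).round(4),np.degrees(np.arctan2(*(p[:2]-cen)[::-1])).round(1))
print('top post',f(plane(c,255+85/4,115+175/4,.102)),'fin',f(plane(c,255+55/4,115+213/4,.03)))
print('side post',f(plane(d,225+186/4,170+143/4,.102)))
for a in (95,99,103,107):
    r=np.radians(a);u=np.array([np.cos(r),np.sin(r)])
    print(a,'ptr',((proj(d,[*(cen+.106*u),.026])-[225,170])*4+[400,0]).round(),'mark',((proj(d,[*(cen+.112*u),.030])-[225,170])*4+[400,0]).round())
s=monitor.read_state()
for cl in (1.07,):
    a=np.radians(-118)+cl;k=[.5236+.055*np.cos(a),-.0655+.055*np.sin(a)];print(k,dp([*k,.127]),(proj(d,[*k,.106])-[225,170])*4+[400,0],(proj(d,[*k,.04])-[225,170])*4+[400,0])
E
```

```text
top post (array([0.4881, 0.1317]), np.float64(0.0828), np.float64(104.8)) fin (array([0.482 , 0.1578]), np.float64(0.1096), np.float64(104.4))
side post (array([0.4893, 0.1309]), np.float64(0.0816), np.float64(104.1))
95 ptr [550. 313.] mark [545. 311.]
99 ptr [565. 314.] mark [561. 312.]
103 ptr [581. 314.] mark [578. 312.]
107 ptr [597. 315.] mark [595. 313.]
[np.float64(0.5538014570863813), np.float64(-0.11146598731518192)] [ 0.00229478 -0.19300952  0.35882856] [648.15407978 -16.10888789] [651.96483644  88.48410322]
```

The pointer and mark agree within about 2°, or 3 mm. The knob is where predicted. Going back to it.

Emit:
step_arm(dp=[[0, -0.1, 0.18], [0, -0.195, 0.36], [0, -0.195, 0.36], [0, -0.195, 0.36], [0.15, -0.195, 0.36], [0.375, -0.195, 0.36], [0.375, -0.195, 0.36], [0.375, -0.195, 0.36]], angular=[[0, 0, 0], [0, 0, 0], [0, 0, 0], [0, 0, 0], [0, 0, 0], [0, 0, 0], [0, 0, 0], [0, 0, 0]])

```text
clock: 16.4
eef_pos: [0.5539, -0.1106, 0.0537]
ee_rot: [2.885, 1.563, 2.681]
force: [-0.3, 0.1, -0.1]
grip_width: 1.001
```

Emit:
step_arm(dp=[[0, 0, 0], [0, 0, 0], [0, 0, 0], [0, 0, 0], [0, 0, 0], [0, 0, 0], [0, 0, 0], [0, 0, 0]], angular=[[0, 0, 0], [0, 0, 0], [0, 0, 0], [0, 0, 0], [0, 0, 0], [0, 0, 0], [0, 0, 0], [0, 0, 0]], grip=0, grip_force=60)

```text
clock: 17.4
eef_pos: [0.5548, -0.1112, 0.0542]
ee_rot: [2.848, 1.565, 2.644]
force: [1.5, -2.6, 5.9]
grip_width: 0.167
```

```bash
python3 - <<'E'
from arc import *
s=monitor.read_state();e=s['eef_pos'];print(s['clock'],e.round(4),s['grip_width'],s['force'].round(1))
v=e[:2]-[.5236,-.0655];a0=np.arctan2(v[1],v[0]);print(np.hypot(*v),np.degrees(a0))
arc(None,.055,a0,np.radians(-118.5),10)
E
```

```text
17.4 [ 0.5548 -0.1112  0.0542] 0.1671488926690084 [ 1.5 -2.6  5.9]
0.05529602517362442 -55.70400477394207
-62.0 [0.0, -0.02, -0.022]
-68.3 [0.0, -0.038, -0.046]
-74.5 [0.0, -0.054, -0.072]
-80.8 [0.0, -0.066, -0.1]
-87.1 [0.001, -0.075, -0.128]
-93.4 [0.001, -0.081, -0.158]
-99.7 [0.001, -0.084, -0.188]
-105.9 [0.001, -0.083, -0.218]
-112.2 [0.001, -0.079, -0.248]
-118.5 [0.001, -0.072, -0.277]
```

Emit:
step_arm(dp=[[0, -0.02, -0.022], [0, -0.038, -0.046], [0, -0.054, -0.072], [0, -0.066, -0.1], [0, -0.075, -0.128], [0.001, -0.081, -0.158], [0.001, -0.084, -0.188], [0.001, -0.083, -0.218], [0.001, -0.079, -0.248], [0.001, -0.072, -0.277]], angular=[[0, 0, 0], [0, 0, 0], [0, 0, 0], [0, 0, 0], [0, 0, 0], [0, 0, 0], [0, 0, 0], [0, 0, 0], [0, 0, 0], [0, 0, 0]])

```text
clock: 18.65
eef_pos: [0.4984, -0.1216, 0.0544]
ee_rot: [-1.958, 1.566, -2.169]
force: [5.2, -18.6, -1.0]
grip_width: 0.16
```

Emit:
step_arm(dp=[[0, 0, 0], [0, 0, 0], [0, 0, 0]], angular=[[0, 0, 0], [0, 0, 0], [0, 0, 0]])

```text
clock: 19.02
eef_pos: [0.4987, -0.122, 0.0544]
ee_rot: [-1.841, 1.566, -2.052]
force: [3.3, -4.7, 0.1]
grip_width: 0.163
```

```bash
python3 - <<'E'
from arc import *
s=monitor.read_state();e=s['eef_pos'];print(s['clock'],e.round(4),s['grip_width'],s['force'].round(1))
v=e[:2]-[.5236,-.0655];a0=np.arctan2(v[1],v[0]);print(np.hypot(*v),np.degrees(a0),Ro.from_euler('xyz',s['ee_rot']).as_matrix().round(2)[:,2])
E
```

```text
19.025 [ 0.4987 -0.122   0.0544] 0.1634490442687362 [ 3.3 -4.7  0.1]
0.06178524611641744 -113.78331080611532 [ 0.98 -0.21 -0.  ]
```

By the jaw-axis constraint the lever is at about -115° (clamp about 0.05). A small extra push goes to the stop, then release and rise.

Emit:
step_arm(dp=[[0, 0.01, -0.02], [0, 0.02, -0.035], [0, 0.02, -0.035]], angular=[[0, 0, 0], [0, 0, 0], [0, 0, 0]])

```text
clock: 19.4
eef_pos: [0.4978, -0.1213, 0.0546]
ee_rot: [-0.623, 1.56, -0.839]
force: [19.1, -15.9, -19.1]
grip_width: 0.161
```

Emit:
step_arm(dp=[[0, 0, 0], [0, 0, 0], [0, 0, 0], [0, 0, 0], [0, 0, 0], [0, 0, 0], [-0.15, 0, 0], [-0.35, 0, 0], [-0.5, 0, 0], [-0.5, 0, 0]], angular=[[0, 0, 0], [0, 0, 0], [0, 0, 0], [0, 0, 0], [0, 0, 0], [0, 0, 0], [0, 0, 0], [0, 0, 0], [0, 0, 0], [0, 0, 0]], grip=1)

```text
clock: 20.65
eef_pos: [0.4988, -0.1207, 0.1569]
ee_rot: [-0.452, 1.555, -0.668]
force: [0.5, 0.5, -0.1]
grip_width: 0.997
```

Emit:
step_arm(dp=[[0, -0.2, 0], [0, -0.45, 0], [0, -0.7, 0], [0, -0.7, 0]], angular=[[0, 0, 0], [0, 0, 0], [0, 0, 0], [0, 0, 0]])

```text
clock: 21.15
eef_pos: [0.4662, -0.2619, 0.1565]
ee_rot: [-0.603, 1.557, -0.826]
force: [-0.1, 0.3, 0.0]
grip_width: 0.999
```

```bash
python3 - <<'E'
from h import *
s=monitor.read_state();print(s['clock'],s['eef_pos'].round(4),s['force'].round(1),s['grip_width'])
a=cap('top','pics/top5.png')['frame'];b=cap('side','pics/side5.png')['frame']
m=np.hstack([cv2.resize(a[115:215,255:405],None,fx=2.66,fy=2.66,interpolation=cv2.INTER_CUBIC),cv2.resize(b[160:260,225:325],None,fx=4,fy=4,interpolation=cv2.INTER_CUBIC)[:266*2]]) if 0 else np.hstack([cv2.resize(a[115:215,265:405],(448,320),interpolation=cv2.INTER_CUBIC),cv2.resize(b[160:260,225:325],(320,320),interpolation=cv2.INTER_CUBIC)])
cv2.imwrite('pics/c5.png',m[...,::-1])
d=load('pics/side5.npz')
for cl in (0,.1,.2):
    t=np.radians(-118)+cl;k=[.5236+.055*np.cos(t),-.0655+.055*np.sin(t)]
    print(cl,((proj(d,[*k,.1])-[225,160])*3.2+[448,0]).round(),((proj(d,[*k,.06])-[225,160])*3.2+[448,0]).round())
# knob columns in the side view
g=d['frame'].sum(2)
for v in (172,178,184): 
    u=np.where(g[v,285:330]<110)[0]+285; print(v,u.min() if len(u) else None,u.max() if len(u) else None)
g0=load('pics/side0.npz')['frame'].sum(2)
for v in (172,178,184): 
    u=np.where(g0[v,285:330]<110)[0]+285; print('start',v,u.min() if len(u) else None,u.max() if len(u) else None)
E
```

```text
21.15 [ 0.4662 -0.2619  0.1565] [-0.1  0.3  0. ] 0.9986382271788119
0 [719.  32.] [720.  83.]
0.1 [714.  30.] [715.  82.]
0.2 [708.  29.] [709.  80.]
172 306 312
178 285 311
184 307 311
start 172 306 311
start 178 285 310
start 184 306 310
```

View pics/c5.png

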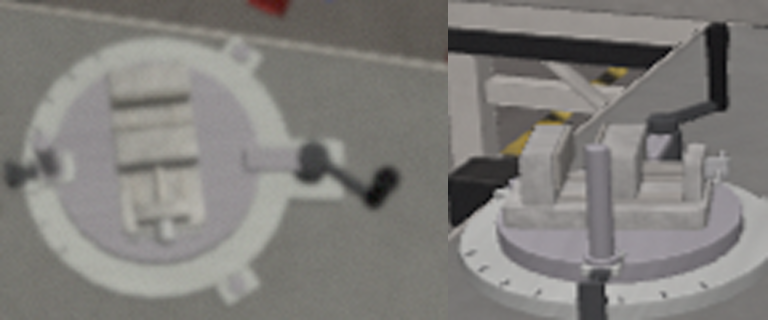

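The knob is back at crop (718,60), within 1 px of the fully tight prediction, and the pointer is still over the rider (598,275 / 592,300). The arm is clear.

```bash
python3 -c "
from h import *
manip.hand_in();print(monitor.read_state()['clock'])"
```

```text
the job is handed in; nothing more can be done
the job is handed in; nothing more can be done
```

The vice is set and the job is handed in, at about 21 s on the robot's clock. I loosened the clamp to about 1.07 rad, swung the post from about 54° to about 104°, turned the lever back hard to its stop and let go.

**Final checks:**
- **Pointer:** it stands over the dark rider. I measured the post and mark angles just before tightening, and they agreed to within about 1–2°, or 3 mm. After tightening I only confirmed by eye that the pointer had not moved off the rider.
- **Clamp:** the knob is within about 1 px of where it should be when fully tight. The push against the stop reached about 20 N sideways.
- **Arm:** it is clear of everything, and the force reads zero.

**What disagreed:**
- **Gripper height:** the reported TCP height put the fingertips about 36 mm lower than the pictures showed, so the first grasp closed on nothing. I went by the pictures and worked about 33 mm lower from then on.
- **Slip along the pads:** the post and knob slid about 5–6 mm along the finger pads while turning. I allowed for this in the final push.

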